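# Close up a spice rack and clamp its end stop

## Task

The spice jars stand loosely in the rack. Slide the rack's steel end stop along its rail until the three jars stand closed up, touching one another and the wooden fixed end, then turn the clamp knob clockwise by its lever handle until it is tight, so that the stop stays there. Keep the jars upright in the rack and leave the other things where they are.

Things in the scene. Friction and masses are not known exactly. Their poses are not given: they have to be found in the camera images.
- rack: Fixed wooden spice rack, 292 mm long (y) x 112 mm wide. Origin on the worktop near its middle; y runs along the rail to the fixed end, x away from the robot side. Jar lane x = -50 to 0 mm, floor z = 14, front wall to z = 44, back lip to z = 28 mm. Fixed end: wooden block, inner face at y = 120, top z = 96 mm. Aluminium rail behind the lane at x = +30 mm. Tray and rail end at y about -150 mm.
- rack_end_face (a point): Centre of the inner face of the rack's wooden fixed end (rack frame -25, 120, 55 mm).
- end_stop (a joint): Steel sliding stop, m, 0 to 0.12, grows towards the fixed end. Saddle on the rail, 48 x 44 mm, top 60 mm above the worktop; an 8 mm plate stands across the lane (rack x -49 to -1, z 23 to 89 mm), its jar-side face at rack y = -0.100 + value. Row of 3 jars closed up: 0.089. Free, it slides with 2 N, plus up to 6 N for the jars; clamped it holds 30 to 50 N.
- stop_push (a point): Centre of the back of the stop's plate, on the side away from the jars, 60 mm above the worktop: the place to push with a finger, towards rack +y. The lane behind it is empty.
- clamp_knob (a joint): Clamp knob on the stop's saddle, rad, vertical axis, 0 to 1.2 (hard stop). At 0 its lever points 0.4 rad to the robot side (rack -x) of rack -y; it grows clockwise from above, the lever swinging over the empty lane until it points along rack -x at 1.17. Free below 0.55, then it bites; tight above 0.95. Needs 4 to 8 N pushed 65 mm from the axis; stays where left.
- knob_axis (a point): The clamp knob's axis at the height of the lever's centre line, 93 mm above the worktop; it rides on the stop. Black knob, 38 mm across, 31 mm high, its top 13 mm above this point.
- lever_tip (a point): Centre of the ball (22 mm across) at the end of the lever handle, 90 mm from the knob's axis. The lever is a round black bar 15 mm thick, level, 93 mm above the worktop.
- spice_a: Spice jar with a black screw cap, 43.6 mm across, 105 mm tall; origin at the centre of its underside, z up. One of three alike in the lane, in any order.
- spice_b: Second spice jar, same size.
- spice_c: Third spice jar, same size.
- tomato_tin: Food tin, 76 mm across, 58 mm high, beyond the fixed end of the rack; leave alone. Origin at the centre of its underside.
- salt_shaker: Salt shaker, 44 mm across, 90 mm high, behind the rack; leave alone. Origin at the centre of its underside.
- vanilla_bottle: Small brown bottle with a cork, 38 mm across, 99 mm high, behind the rack; leave alone. Origin at the centre of its underside.
There are look-alikes about, which are no part of the job. Leave any red or turquoise look-alike of the spice_a alone. What is shaped like the spice_b but purple or turquoise is not meant.

How it is judged (in metres and radians):
On the way, in this order (a step that is already met when the one before it is completed fails the run):
1. the stop has closed up the row of jars while the clamp is still free (value of joint end_stop above 0.083 m and value of joint clamp_knob below 0.9 rad), for 0.1 s.
2. the clamp knob is tight (value of joint clamp_knob above 0.95 rad), for 0.2 s.
At the end, for the whole second after the job is handed in: The stop stands at 0.083 to 0.094 m (no more than 6 mm of slack in all left in the row of jars), the clamp knob is turned beyond 0.95 rad, and the three jars stand still and upright (within 0.12 rad) in the lane between the stop and the fixed end (value of joint end_stop between 0.083 and 0.094 m and value of joint clamp_knob above 0.95 rad and angle between each of spice_a, spice_b, spice_c's own z axis and vertical below 0.12 rad and height (world z) of each of spice_a, spice_b, spice_c below 0.03 m and horizontal distance between each of spice_a, spice_b, spice_c and rack_end_face below 0.125 m and linear speed of each of spice_a, spice_b, spice_c below 0.02 m/s); the robot touches nothing.
It fails at once if a jar is tipped over (angle between any of spice_a, spice_b, spice_c's own z axis and vertical above 0.4 rad).
It fails at once if the tin, the salt shaker or the small bottle is moved by more than 30 mm (distance of any of tomato_tin, salt_shaker, vanilla_bottle from where it was at the start of the episode above 0.03 m).
It also fails if it takes over 42 s, if anything falls off the work surface, if the arm or the gripper's body presses on something with over 40 N, if the wrist force passes 120 N, or if a joint passes its speed limit or range.

## Robot

A 6-joint arm with a two-finger parallel gripper is mounted at the origin on a cart in front of the work surface, level with it; the furniture and walls round the work are solid. World frame = base frame: x ahead of the robot, y to its left, z up, the work surface at z = 0. Lengths are in mm, angles in degrees, forces in N, time in s.
With the tool pointing down it reaches from about 350 to 775 mm from the base axis. Payload 5.5 kg.
Tool frame: the origin (TCP) lies at the very end of the fingers, on their centre line; the grasp point (between the pads) lies 19 mm behind it; z points along the fingers, y is the line along which they close (so a half turn about z gives the same grasp; the last joint's range is limited). The gripper opens to 85 mm and grips with 20 to 120 N. Pads are 22 mm wide; open, the fingers measure 114 mm over their backs; the gripper's body (76 mm by 85 mm) begins 54 mm behind the grasp point. The pads swing forward as they close: fully open they stand 13 mm farther back than shut.
Start: joints at [-80.42, 17.945, 2.641, 74.691, 0, 82.002], TCP at [173.651, -548.194, 231.323] pointing down, gripper open.
Joint ranges: [-158.12, 158.12], [-49.38, 96.58], [-58.88, 72.47], [-126.05, 133.96], [-84.25, 85.87], [-180, 180]. Speed limits (degrees/s): [147.25, 147.25, 180, 180, 180, 180].

## Interface

Orientations are given as [roll, pitch, yaw] about the fixed x, y, z axes, in that order (R = Rz(yaw) Ry(pitch) Rx(roll)).
In Python, from bench import monitor, snapshot, job gives the robot as it stands.
- The arm moves only by the tool carry_out, never from a script. Its argument "deltas" is a list of rows, each a list of 7 numbers: the shift along the tool's x, y, z in mm, then the turn, a rotation vector about the tool's x, y, z in degrees, then the closure, from 0 (fully open) to 1 (shut). A call has 1 to 20 rows; each row shifts and turns the commanded pose from where the row before left it, along the tool's axes as they then stand; what a row does not reach is not made up. A row lasts 1/12 s, in which the tool goes at most 41.7 mm and 7.16 degrees, less where a joint would pass 70% of its speed; a pose out of reach is approached as far as the arm can. A call is refused whole if a number of a shift passes 41.7 or a number of a turn 7.16, either way. A call with a gripper value outside its range is refused whole. The fingers move at their own pace and stop on an object; the grip force is fixed at half the most. Time passes only in rows, so rows that do not move let the fingers close. It gives the time, the measured TCP pose, the force, the opening and the grip force at its end, in the units of the state.
- monitor.state(): the state, without advancing time (a new reading comes with each control period).
- snapshot(name): name is "scene" or "top" or "wrist"; returns a dict with "pixels" (420x560x3 uint8, red, green, blue), "vertical_fov" (degrees; the focal length in pixels is half the picture's height over the tangent of half this angle, whatever the lens; pixels are square), "cx", "cy" (the principal point, pixels), "rvec" (rotation vector, rad) and "tvec" (3), from world to camera coordinates, as OpenCV has them; the wrist camera has in their place "hand_eye" (4x4, takes a point from camera to tool coordinates, whose origin is the TCP and whose axes are the flange's). Camera axes: x right, y down, z forward; pixel columns grow to the right and rows downward; lengths in mm; the calibration is good to about 2 mm. A picture is of the moment at which its call begins: read the wrist's pose just before it. There is no depth.
- job.finish_job(): hands the job in; it is judged then, once.
The state is a dict: "clock": time; "qpos": joint angles; "joint_vel": joint speeds; "joint_torque": joint torques, N m; "ee_pos": TCP position; "tool_rot": TCP orientation; "ft_force": force on the tool from outside, world axes, zero at the start; "ft_torque": the same for the moment, N m; "gripper_width": opening from 0.0 (shut) to 1.0 (fully open); "finger_force": force on a finger pad.
Only numpy, scipy, OpenCV 4.12 (cv2) and the standard library are available. Lean on these libraries where they do the work, as an engineer would, in place of code of your own. Each camera call takes 0.05 s, during which the arm holds its last target. There are 200 camera calls.

## Working session

There is one attempt and no reset: what is moved stays moved. The work goes in short steps, Python scripts to look and compute and a tool call to move; the robot and the scene stay as the last step left them, time stands still between calls to the robot, and variables do not carry over. Pictures are saved under pics/ and viewed, at most 10 in all, crops included, and the job is handed in when it is done.

Besides the shell and the picture viewer there is one more tool, called as name(argument=value, ...), one argument or row to a line, values as JSON. carry_out: Moves the arm, as the interface text tells. Its arguments: {"type":"object","properties":{"deltas":{"type":"array"}},"required":["deltas"]}

```bash
mkdir -p pics; cat > h.py <<'E'
import numpy as np,cv2
from bench import monitor,snapshot,job
def cam(s):
    f=s["pixels"].shape[0]/2/np.tan(np.radians(s["vertical_fov"])/2)
    K=np.array([[f,0,s["cx"]],[0,f,s["cy"]],[0,0,1]])
    return K,cv2.Rodrigues(np.array(s["rvec"],float))[0],np.array(s["tvec"],float).ravel()
def ray(s,u,v,z):
    K,R,t=cam(s); d=R.T@np.linalg.inv(K)@[u,v,1]; c=-R.T@t
    return c+d*(z-c[2])/d[2]
def proj(s,p):
    K,R,t=cam(s); q=K@(R@np.array(p,float)+t); return q[:2]/q[2]
E
python3 - <<'E'
from h import *
import pickle
print(monitor.state())
for n in("scene","top"):
    s=snapshot(n);pickle.dump(s,open(n+".pkl","wb"));cv2.imwrite(f"pics/{n}.png",cv2.resize(s["pixels"][:,:,::-1],(800,600),interpolation=2))
    K,R,t=cam(s);print(n,-R.T@t,K[0,0],{k:s[k] for k in s if k!="pixels"})
E
```

```text
{'clock': 0.0, 'qpos': array([-8.04192774e+01,  1.79918458e+01,  2.57674650e+00,  7.46913089e+01,
       -7.74132512e-04,  8.20019721e+01]), 'joint_vel': array([ 0.01570432, -0.04744291,  0.04483202,  0.01247342, -0.04081169,
        0.00466197]), 'joint_torque': array([ 8.76946251e-04, -4.80621529e+01,  2.98534280e+01,  1.92608644e-02,
       -1.33758463e-04, -4.67464019e-06]), 'ee_pos': array([ 173.56356122, -547.63527101,  230.39690515]), 'tool_rot': array([-1.79894519e+02, -1.40389249e-02,  1.75787383e+01]), 'ft_force': array([-0.37672421, -0.48950913, -0.07527283]), 'ft_torque': array([ 0.0272875 ,  0.00339236, -0.01400419]), 'finger_force': 0.0, 'gripper_width': 1.0008297884431228}
scene [-67.36312026 690.08836197 833.31116596] 431.8901642436506 {'vertical_fov': 51.86126110478997, 'cx': 278.7206007732034, 'cy': 206.22199770571223, 'rvec': array([ 1.22884721, -2.30924803,  0.93921202]), 'tvec': array([540.11019573, 266.94283725, 901.21569822])}
top [ 364.16271939  284.7249289  1249.21794937] 429.6538196673733 {'vertical_fov': 52.095586045148956, 'cx': 280.692411852946, 'cy': 214.05459731072278, 'rvec': array([ 2.13524571, -2.15960827,  0.13458609]), 'tvec': array([ 301.13450531,  524.86753404, 1186.61718249])}
```

View pics/scene.png

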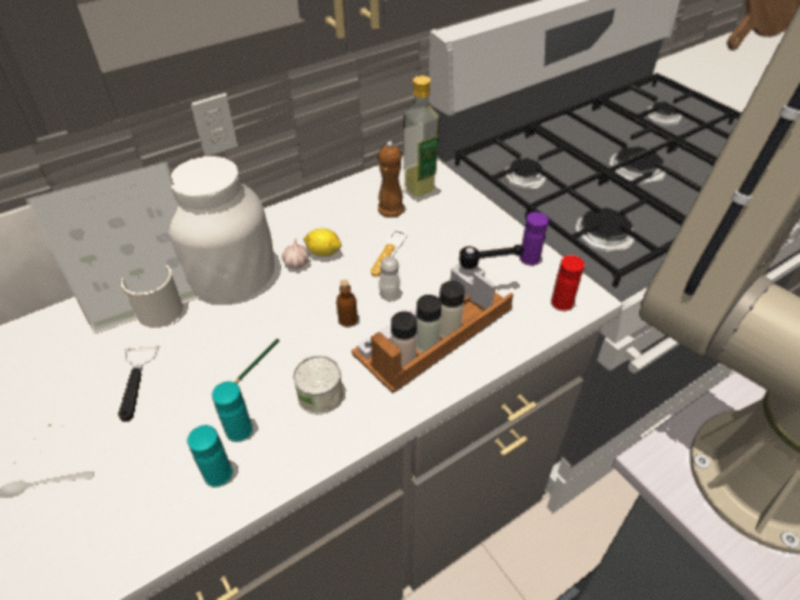

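View pics/top.png

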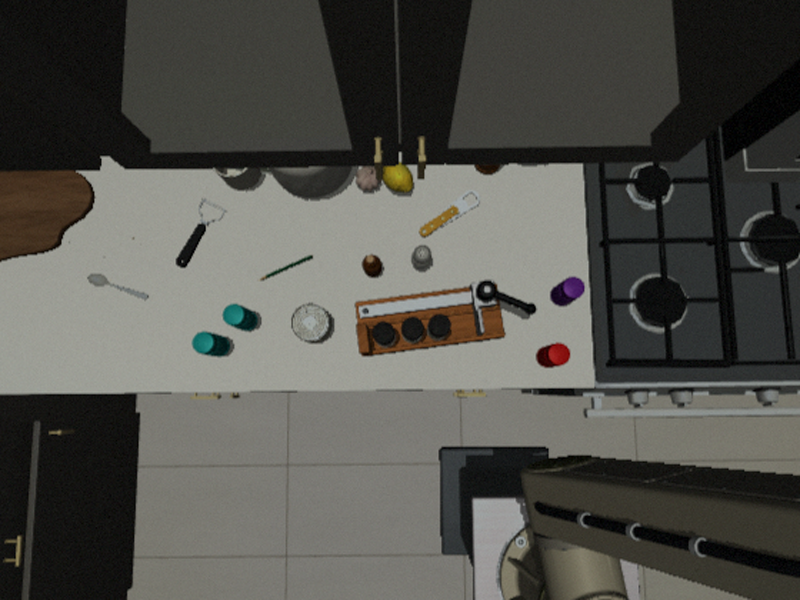

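The top view (800x600 scale) shows the rack with its fixed end at (363,330), the caps at (386,333), (413,328) and (440,326), the knob at (487,291), and the lever ball at (530,308). I'll crop for finer pixels.

```bash
python3 - <<'E'
from h import *
import pickle
s=pickle.load(open("top.pkl","rb"));a=s["pixels"][190:260,240:385,::-1]
b=pickle.load(open("scene.pkl","rb"))["pixels"][165:275,240:385,::-1]
f=lambda im:cv2.resize(im,None,fx=3.2,fy=3.2,interpolation=2)
im=np.vstack([cv2.convertScaleAbs(f(a),alpha=1.6),f(b)]);print(im.shape)
cv2.imwrite("pics/c.png",im)
# wood footprint rect
hsv=cv2.cvtColor(s["pixels"],cv2.COLOR_RGB2HSV);m=cv2.inRange(hsv,(4,110,40),(18,255,255));m[:190]=0;m[260:]=0;m[:,:240]=0;m[:,360:]=0
p=cv2.findNonZero(cv2.morphologyEx(m,cv2.MORPH_OPEN,np.ones((2,2))));bx=cv2.boxPoints(cv2.minAreaRect(p))
print(bx);print([ray(s,*q,14).round(0) for q in bx])
for n,q,z in(("knob",(487,291),106),("ball",(530,308),93),("c1",(386,333),105),("c3",(440,326),105),("red",(553,354),105),("purple",(570,290),105),("salt",(421,255),90),("plate",(480,318),89)):
    print(n,ray(s,q[0]*.7,q[1]*.7,z).round(0))
E
```

```text
(576, 464, 3)
[[248.013   212.43307]
 [348.7342  199.29553]
 [353.61896 236.74536]
 [252.89777 249.8829 ]]
[array([537., 390.,  14.]), array([572.,  97.,  14.]), array([463.,  86.,  14.]), array([429., 376.,  14.])]
knob [545. 132. 106.]
ball [513.  50.  93.]
c1 [468. 323. 105.]
c3 [480. 222. 105.]
red [425.  13. 105.]
purple [545. -24. 105.]
salt [619. 255.  90.]
plate [496. 145.  89.]
```

View pics/c.png

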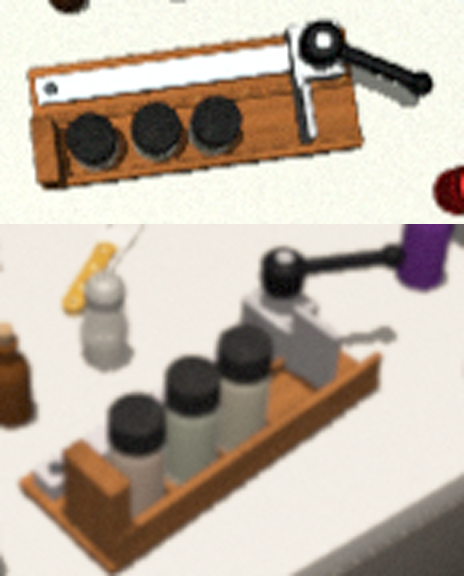

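The crops confirm the rack has a yaw of about 7°. The stop is at the far right, its lever points right and slightly toward the robot, and the lane behind it is empty. Joint 6's range means the tool needs a yaw of about 97°, so that tool x is rack +y and tool y is rack +x.

carry_out(
  deltas=[
    [0,0,0,0,0,-6.6,1],
    [0,0,0,0,0,-6.6,1],
    [0,0,0,0,0,-6.6,1],
    [0,0,0,0,0,-6.6,1],
    [0,0,0,0,0,-6.6,1],
    [0,0,0,0,0,-6.6,1],
    [0,0,0,0,0,-6.6,1],
    [0,0,0,0,0,-6.6,1],
    [0,0,0,0,0,-6.6,1],
    [0,0,0,0,0,-6.6,1],
    [0,0,0,0,0,-6.6,1],
    [0,0,0,0,0,-6.6,1],
  ],
)

```text
clock: 1.1
ee_pos: [173.6, -547.9, 230.7]
tool_rot: [-180.0, -0.1, 97.1]
ft_force: [0.2, -0.4, -0.5]
gripper_width: 0.002
finger_force: 0.0
```

carry_out(
  deltas=[
    [30,19.6,0,0,0,0,1],
    [30,19.6,0,0,0,0,1],
    [30,19.6,0,0,0,0,1],
    [30,19.6,0,0,0,0,1],
    [30,19.6,0,0,0,0,1],
    [30,19.6,0,0,0,0,1],
    [30,19.6,0,0,0,0,1],
    [30,19.6,0,0,0,0,1],
    [30,19.6,0,0,0,0,1],
    [30,19.6,0,0,0,0,1],
    [30,19.6,0,0,0,0,1],
    [30,19.6,0,0,0,0,1],
    [30,19.6,0,0,0,0,1],
    [30,19.6,0,0,0,0,1],
    [30,19.6,0,0,0,0,1],
    [30,19.6,0,0,0,0,1],
    [30,19.6,0,0,0,0,1],
    [30,19.6,0,0,0,0,1],
    [30,19.6,0,0,0,0,1],
    [30,19.6,0,0,0,0,1],
  ],
)

```text
clock: 2.77
ee_pos: [492.3, 95.8, 231.0]
tool_rot: [-180.0, 0.0, 96.8]
ft_force: [0.9, -1.2, 0.3]
gripper_width: 0.001
finger_force: 0.0
```

```bash
python3 - <<'E'
from h import *
import pickle
st=monitor.state();print({k:np.round(st[k],1) for k in("clock","qpos","ee_pos","tool_rot","ft_force")})
s=snapshot("wrist");pickle.dump((st,s),open("w.pkl","wb"));print(s["hand_eye"],s["vertical_fov"],s["cx"],s["cy"])
cv2.imwrite("pics/w1.png",s["pixels"][:,:,::-1])
E
```

```text
{'clock': np.float64(2.8), 'qpos': array([ 1.8,  9.8, -8. , 72.2, -0. , 85. ]), 'ee_pos': array([492.3,  95.8, 231. ]), 'tool_rot': array([-180. ,    0. ,   96.8]), 'ft_force': array([ 0.9, -1.2,  0.3])}
[[ 2.27432218e-04 -9.57919036e-01 -2.87038444e-01  7.34556513e+01]
 [ 9.99999950e-01  2.80752516e-04 -1.44600745e-04 -1.03012276e+00]
 [ 2.19102572e-04 -2.87038397e-01  9.57919052e-01 -1.43121278e+02]
 [ 0.00000000e+00  0.00000000e+00  0.00000000e+00  1.00000000e+00]] 69.65908060160862 280.29079541266736 208.63770212682655
```

View pics/w1.png

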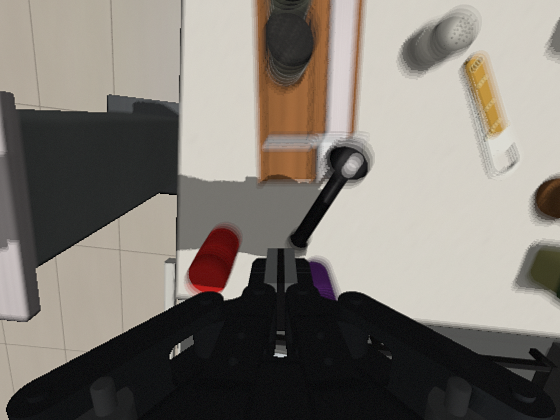

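The wrist view is motion-blurred: knob about (348,163), ball (298,242), plate top around row 142. I'll retake it at rest.

```bash
cat >> h.py <<'E'
from scipy.spatial.transform import Rotation as Ro
def wray(st,s,u,v,z):
    f=s["pixels"].shape[0]/2/np.tan(np.radians(s["vertical_fov"])/2)
    T=np.eye(4);T[:3,:3]=Ro.from_euler("xyz",st["tool_rot"],degrees=True).as_matrix();T[:3,3]=st["ee_pos"]
    T=T@s["hand_eye"];d=T[:3,:3]@[(u-s["cx"])/f,(v-s["cy"])/f,1];c=T[:3,3]
    return c+d*(z-c[2])/d[2]
def rack(p,O=(499.8,240.5),yaw=6.8):
    a=np.radians(yaw);d=np.array(p)[:2]-O
    return np.array([d[0]*np.cos(a)+d[1]*np.sin(a),-d[0]*np.sin(a)+d[1]*np.cos(a)]).round(1)
E
python3 - <<'E'
from h import *
import pickle
st=monitor.state();print({k:np.round(st[k],1) for k in("clock","ee_pos","joint_vel")},rack(st["ee_pos"]))
s=snapshot("wrist");pickle.dump((st,s),open("w.pkl","wb"))
cv2.imwrite("pics/w2.png",cv2.resize(s["pixels"][0:260,180:400,::-1],None,fx=2.3,fy=2.3,interpolation=2))
E
```

```text
{'clock': np.float64(2.8), 'ee_pos': array([495. , 100.4, 230.7]), 'joint_vel': array([-4.5, -2.5, -3.9,  1.1, -2.2, -8.2])} [ -21.4 -138.5]
```

View pics/w2.png

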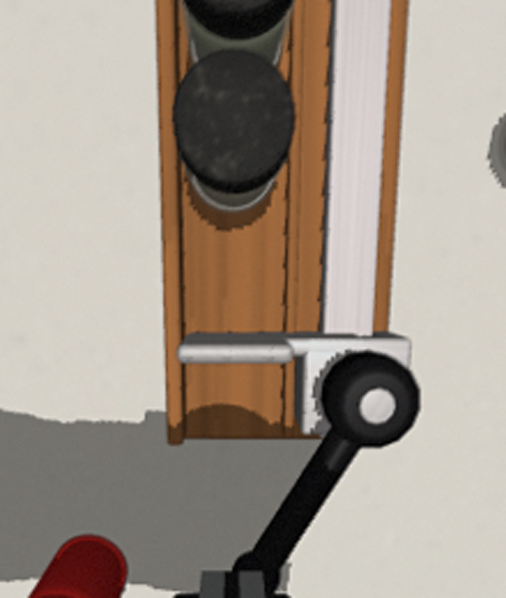

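```bash
python3 - <<'E'
from h import *
import pickle
st,s=pickle.load(open("w.pkl","rb"))
for n,u,v,z in(("knob",370,398,106),("plate top front L",182,334,89),("plate back L",182,346,89),("plate low",182,361,89),("plate R",292,346,89),("tray end L",177,443,44),("tray end mid",250,438,14),("wall top far",160,5,44),("cap",235,120,105),("lever",315,480,93),("ball",258,575,93)):
    p=wray(st,s,180+u/2.3,v/2.3,z);print(n,p.round(0),rack(p))
print(monitor.state()["ee_pos"])
E
```

```text
knob [545. 134. 106.] [  32.  -111.5]
plate top front L [469. 147.  89.] [-42.  -88.7]
plate back L [469. 143.  89.] [-42.  -93.4]
plate low [470. 137.  89.] [-42.1 -99.5]
plate R [513. 148.  89.] [  2.5 -93.3]
tray end L [469.  91.  44.] [ -48.2 -144.6]
tray end mid [506.  91.  14.] [ -11.7 -148.9]
wall top far [443. 275.  44.] [-51.9  40.8]
cap [480. 224. 105.] [-21.2 -13.7]
lever [531.  94.  93.] [  13.5 -148.7]
ball [513.  48.  93.] [  -9.9 -192.4]
[493.52256597  97.84142343 230.52717383]
```

carry_out(
  deltas=[
    [5,-3,0,0,0,0,1],
    [5,-3,10,0,0,0,1],
    [0,0,27,0,0,0,1],
    [0,0,27,0,0,0,1],
    [0,0,27,0,0,0,1],
    [0,0,27,0,0,0,1],
    [0,0,27,0,0,0,1],
    [0,0,27,0,0,0,1],
    [0,0,0,0,0,0,1],
    [0,0,0,0,0,0,1],
    [0,0,0,0,0,0,1],
  ],
)

```text
clock: 3.78
ee_pos: [485.4, 102.6, 60.5]
tool_rot: [179.9, 0.0, 96.7]
ft_force: [0.7, -0.6, 1.3]
gripper_width: -0.003
finger_force: 0.0
```

carry_out(
  deltas=[
    [3,0,0,0,0,0,1],
    [3,0,0,0,0,0,1],
    [3,0,0,0,0,0,1],
    [3,0,0,0,0,0,1],
    [3,0,0,0,0,0,1],
    [3,0,0,0,0,0,1],
    [3,0,0,0,0,0,1],
    [3,0,0,0,0,0,1],
    [3,0,0,0,0,0,1],
    [3,0,0,0,0,0,1],
    [3,0,0,0,0,0,1],
    [3,0,0,0,0,0,1],
  ],
)

```text
clock: 4.78
ee_pos: [480.6, 139.0, 59.3]
tool_rot: [-180.0, 0.0, 96.8]
ft_force: [-0.2, -2.0, 0.6]
gripper_width: 0.001
finger_force: 0.8
```

carry_out(
  deltas=[
    [3,0,0,0,0,0,1],
    [3,0,0,0,0,0,1],
    [3,0,0,0,0,0,1],
    [3,0,0,0,0,0,1],
    [3,0,0,0,0,0,1],
    [3,0,0,0,0,0,1],
    [3,0,0,0,0,0,1],
    [3,0,0,0,0,0,1],
    [3,0,0,0,0,0,1],
    [3,0,0,0,0,0,1],
    [3,0,0,0,0,0,1],
    [3,0,0,0,0,0,1],
    [3,0,0,0,0,0,1],
    [3,0,0,0,0,0,1],
  ],
)

```text
clock: 5.95
ee_pos: [475.6, 180.8, 59.2]
tool_rot: [-180.0, 0.0, 96.8]
ft_force: [-0.3, -2.3, 0.1]
gripper_width: 0.001
finger_force: 0.8
```

carry_out(
  deltas=[
    [2,0,0,0,0,0,1],
    [2,0,0,0,0,0,1],
    [2,0,0,0,0,0,1],
    [2,0,0,0,0,0,1],
    [2,0,0,0,0,0,1],
    [2,0,0,0,0,0,1],
  ],
)

```text
clock: 6.45
ee_pos: [474.2, 192.5, 59.2]
tool_rot: [-180.0, 0.0, 96.8]
ft_force: [-1.4, -2.7, 1.5]
gripper_width: -0.002
finger_force: 1.4
```

```bash
python3 - <<'E'
from h import *
st=monitor.state();print(rack(st["ee_pos"]),st["ft_force"],st["clock"])
s=snapshot("scene")
cv2.imwrite("pics/s2.png",cv2.resize(s["pixels"][150:285,240:400,::-1],None,fx=4,fy=4,interpolation=2))
E
```

```text
[-31.1 -44.7] [-1.37781978 -2.73528856  1.46227398] 6.45
```

View pics/s2.png

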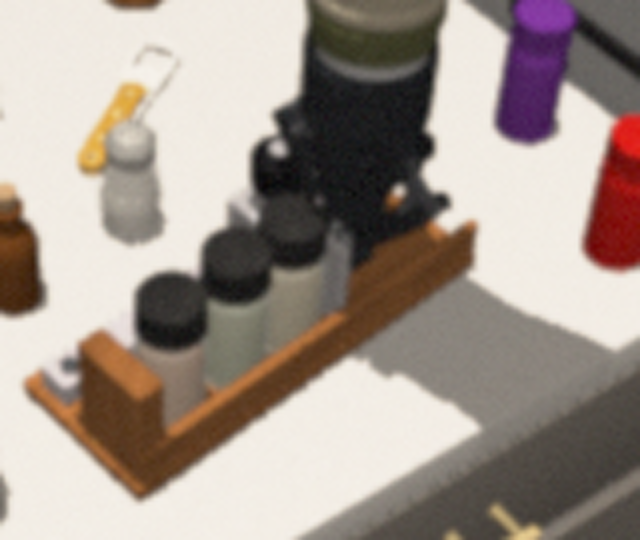

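The picture shows the plate up against the nearest jar, small gaps still left between the jars, and all three upright. I'll keep pushing slowly.

carry_out(
  deltas=[
    [1.5,0,0,0,0,0,1],
    [1.5,0,0,0,0,0,1],
    [1.5,0,0,0,0,0,1],
    [1.5,0,0,0,0,0,1],
    [1.5,0,0,0,0,0,1],
    [1.5,0,0,0,0,0,1],
  ],
)

```text
clock: 7.0
ee_pos: [473.1, 201.4, 59.2]
tool_rot: [-180.0, 0.0, 96.8]
ft_force: [-1.0, -3.2, 0.5]
gripper_width: 0.002
finger_force: 1.7
```

carry_out(
  deltas=[
    [1,0,0,0,0,0,1],
    [1,0,0,0,0,0,1],
    [1,0,0,0,0,0,1],
  ],
)

```text
clock: 7.25
ee_pos: [472.8, 204.4, 59.2]
tool_rot: [-180.0, 0.0, 96.8]
ft_force: [-1.8, -4.2, -0.8]
gripper_width: -0.002
finger_force: 1.7
```

carry_out(
  deltas=[
    [1,0,0,0,0,0,1],
    [1,0,0,0,0,0,1],
  ],
)

```text
clock: 7.42
ee_pos: [472.5, 206.4, 59.2]
tool_rot: [-180.0, 0.0, 96.8]
ft_force: [-2.5, -4.6, -0.3]
gripper_width: -0.002
finger_force: 1.7
```

carry_out(
  deltas=[
    [1,0,0,0,0,0,1],
    [1,0,0,0,0,0,1],
  ],
)

```text
clock: 7.58
ee_pos: [472.3, 208.2, 59.2]
tool_rot: [-180.0, 0.0, 96.8]
ft_force: [-1.3, -7.7, 1.2]
gripper_width: 0.001
finger_force: 3.9
```

carry_out(
  deltas=[
    [1,0,0,0,0,0,1],
    [0.5,0,0,0,0,0,1],
  ],
)

```text
clock: 7.75
ee_pos: [472.3, 208.2, 59.2]
tool_rot: [-180.0, 0.2, 96.7]
ft_force: [-1.8, -11.2, 2.1]
gripper_width: 0.0
finger_force: 5.6
```

carry_out(
  deltas=[
    [1,0,0,0,0,0,1],
    [0,0,0,0,0,0,1],
    [0,0,0,0,0,0,1],
  ],
)

```text
clock: 8.0
ee_pos: [472.3, 208.3, 59.2]
tool_rot: [-180.0, 0.3, 96.7]
ft_force: [-0.6, -13.3, 2.2]
gripper_width: 0.001
finger_force: 6.5
```

The tool has stalled with the force rising to 13 N, so the row is closed. Next I back off, lift and look.

carry_out(
  deltas=[
    [-6,0,0,0,0,0,1],
    [-6,0,0,0,0,0,1],
    [0,0,-20,0,0,0,1],
    [0,0,-30,0,0,0,1],
    [0,0,-30,0,0,0,1],
    [-20,0,-30,0,0,0,1],
    [-25,0,-30,0,0,0,1],
    [-25,0,-30,0,0,0,1],
    [0,0,0,0,0,0,1],
    [0,0,0,0,0,0,1],
    [0,0,0,0,0,0,1],
    [0,0,0,0,0,0,1],
  ],
)

```text
clock: 9.0
ee_pos: [481.3, 130.0, 228.1]
tool_rot: [-179.9, -0.0, 96.8]
ft_force: [-0.0, -0.0, 0.0]
gripper_width: -0.002
finger_force: 0.0
```

```bash
python3 - <<'E'
from h import *
import pickle
st=monitor.state();print({k:np.round(st[k],1) for k in("clock","ee_pos","joint_vel")},rack(st["ee_pos"]))
s=snapshot("wrist");pickle.dump((st,s),open("w.pkl","wb"))
cv2.imwrite("pics/w3.png",cv2.resize(s["pixels"][0:280,180:400,::-1],None,fx=2,fy=2,interpolation=2))
E
```

```text
{'clock': np.float64(9.0), 'ee_pos': array([481.3, 130. , 228.1]), 'joint_vel': array([ 0.4,  0.4, -0.4,  0.2, -0.2,  0. ])} [ -31.5 -107.6]
```

View pics/w3.png

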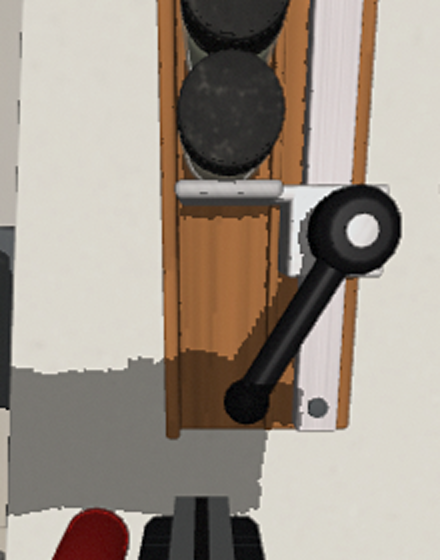

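The plate now touches the nearest jar. In this crop (2x) the knob is at (354,229) and the lever ball at (246,402), with the lever clear of everything.

```bash
python3 - <<'E'
from h import *
import pickle
st,s=pickle.load(open("w.pkl","rb"))
k=wray(st,s,357,114.5,106);b=wray(st,s,303,201,93)
k,b=rack(k),rack(b);d=b-k;th=np.arctan2(-d[0],-d[1]);print(k,b,np.hypot(*d),th)
T=rack(st["ee_pos"])
for L,t,off in((65,th,32),(65,th,22),(65,.9,21),(65,1.2,21),(65,1.4,20),(65,1.52,19)):
    p=k+L*np.array([-np.sin(t),-np.cos(t)])+off*np.array([np.cos(t),-np.sin(t)]);print(t,p.round(1),"tool dx,dy",(p-T)[::-1].round(1))
E
```

```text
[ 31.6 -31. ] [ -11.1 -109.8] 89.62549860391293 0.4965862656464039
0.4965862656464039 [  28.8 -103.4] tool dx,dy [ 4.2 60.3]
0.4965862656464039 [ 20.  -98.6] tool dx,dy [ 9.  51.5]
0.9 [ -6.3 -87.9] tool dx,dy [19.7 25.2]
1.2 [-21.4 -74.1] tool dx,dy [33.5 10.1]
1.4 [-29.1 -61.8] tool dx,dy [45.8  2.4]
1.52 [-32.4 -53.3] tool dx,dy [54.3 -0.9]
```

carry_out(
  deltas=[
    [0,32,0,0,0,0,1],
    [2,32,0,0,0,0,1],
    [0,0,30,0,0,0,1],
    [0,0,30,0,0,0,1],
    [0,0,30,0,0,0,1],
    [0,0,30,0,0,0,1],
    [0,0,30,0,0,0,1],
    [0,0,0,0,0,0,1],
    [0,0,0,0,0,0,1],
  ],
)

```text
clock: 9.8
ee_pos: [542.6, 139.4, 77.0]
tool_rot: [-179.6, -0.0, 96.8]
ft_force: [1.1, 0.3, 0.3]
gripper_width: 0.002
finger_force: 0.0
```

carry_out(
  deltas=[
    [2.5,-4.6,0,0,0,0,1],
    [2.5,-4.6,0,0,0,0,1],
    [1.5,-4.5,0,0,0,0,1],
    [1.5,-4.5,0,0,0,0,1],
    [1.5,-4.5,0,0,0,0,1],
  ],
)

```text
clock: 10.22
ee_pos: [523.5, 146.1, 81.2]
tool_rot: [179.7, 0.0, 96.8]
ft_force: [4.6, 0.5, 1.4]
gripper_width: 0.002
finger_force: 1.8
```

carry_out(
  deltas=[
    [1.5,-4.5,0,0,0,0,1],
    [1.5,-4.5,0,0,0,0,1],
    [1.5,-4.5,0,0,0,0,1],
  ],
)

```text
clock: 10.47
ee_pos: [507.7, 148.6, 79.8]
tool_rot: [179.9, 0.0, 96.8]
ft_force: [5.0, -1.2, 0.0]
gripper_width: -0.001
finger_force: 1.6
```

Contact with the lever is steady at about 5 N, so I'll follow the arc.

carry_out(
  deltas=[
    [3,-3.4,0,0,0,0,1],
    [3,-3.4,0,0,0,0,1],
    [3,-3.4,0,0,0,0,1],
    [3,-3.4,0,0,0,0,1],
    [3,-3.4,0,0,0,0,1],
  ],
)

```text
clock: 10.88
ee_pos: [488.6, 161.5, 79.1]
tool_rot: [-180.0, 0.0, 96.8]
ft_force: [4.2, -2.1, -1.2]
gripper_width: -0.0
finger_force: 2.0
```

carry_out(
  deltas=[
    [3.3,-2,0,0,0,0,1],
    [3.3,-2,0,0,0,0,1],
    [3.3,-2,0,0,0,0,1],
    [3.3,-2,0,0,0,0,1],
  ],
)

```text
clock: 11.22
ee_pos: [479.0, 173.6, 79.0]
tool_rot: [-180.0, 0.1, 96.8]
ft_force: [4.1, -2.3, -1.0]
gripper_width: 0.003
finger_force: 2.2
```

carry_out(
  deltas=[
    [2.4,-0.9,0,0,0,0,1],
    [2.4,-0.9,0,0,0,0,1],
    [2.4,-0.9,0,0,0,0,1],
    [2,-0.5,0,0,0,0,1],
    [0,0,0,0,0,0,1],
  ],
)

```text
clock: 11.63
ee_pos: [474.5, 182.4, 79.0]
tool_rot: [-179.9, 0.0, 96.8]
ft_force: [3.2, -3.0, -1.8]
gripper_width: -0.004
finger_force: 1.7
```

carry_out(
  deltas=[
    [2,0,0,0,0,0,1],
    [2,0,0,0,0,0,1],
    [2,0,0,0,0,0,1],
  ],
)

```text
clock: 11.88
ee_pos: [473.2, 187.6, 78.9]
tool_rot: [-179.9, 0.1, 96.8]
ft_force: [1.4, -4.5, 1.9]
gripper_width: 0.001
finger_force: 2.7
```

```bash
python3 - <<'E'
from h import *
s=snapshot("top")
cv2.imwrite("pics/t3.png",cv2.convertScaleAbs(cv2.resize(s["pixels"][185:265,240:385,::-1],None,fx=5,fy=5,interpolation=2),alpha=1.6))
E
```

```text
(no output)
```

View pics/t3.png

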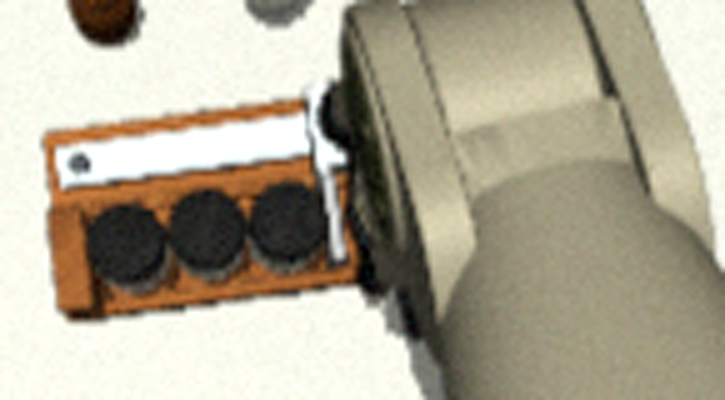

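The jars stand closed up, but the arm hides the lever. I'll push on toward the knob's hard stop.

carry_out(
  deltas=[
    [2,0,0,0,0,0,1],
    [2,0,0,0,0,0,1],
  ],
)

```text
clock: 12.1
ee_pos: [472.8, 189.3, 78.9]
tool_rot: [-179.8, 0.4, 96.7]
ft_force: [2.8, -18.6, 3.5]
gripper_width: -0.004
finger_force: 9.4
```

carry_out(
  deltas=[
    [1.5,0,0,0,0,0,1],
    [1.5,0,0,0,0,0,1],
  ],
)

```text
clock: 12.27
ee_pos: [472.8, 189.6, 78.9]
tool_rot: [-179.8, 0.7, 96.6]
ft_force: [4.1, -27.9, 4.0]
gripper_width: -0.002
finger_force: 13.7
```

The hard stop is reached. I'll back off the same way I came, lift and verify.

carry_out(
  deltas=[
    [-4,0,0,0,0,0,1],
    [-8,0,0,0,0,0,1],
    [-10,0,0,0,0,0,1],
    [-5,0,-30,0,0,0,1],
    [0,0,-35,0,0,0,1],
    [-15,0,-35,0,0,0,1],
    [-15,0,-35,0,0,0,1],
    [-10,0,-15,0,0,0,1],
    [0,0,0,0,0,0,1],
    [0,0,0,0,0,0,1],
    [0,0,0,0,0,0,1],
    [0,0,0,0,0,0,1],
  ],
)

```text
clock: 13.27
ee_pos: [480.2, 129.1, 227.5]
tool_rot: [-179.8, -0.0, 96.8]
ft_force: [0.2, 1.0, -0.5]
gripper_width: -0.002
finger_force: 0.0
```

```bash
python3 - <<'E'
from h import *
import pickle
st=monitor.state();print({k:np.round(st[k],1) for k in("clock","ee_pos","ft_force")},rack(st["ee_pos"]))
s=snapshot("wrist");pickle.dump((st,s),open("w.pkl","wb"))
cv2.imwrite("pics/w4.png",cv2.resize(s["pixels"][0:280,180:400,::-1],None,fx=2,fy=2,interpolation=2))
E
```

```text
{'clock': np.float64(13.3), 'ee_pos': array([480.2, 129.1, 227.5]), 'ft_force': array([ 0.2,  1. , -0.5])} [ -32.6 -108.3]
```

View pics/w4.png

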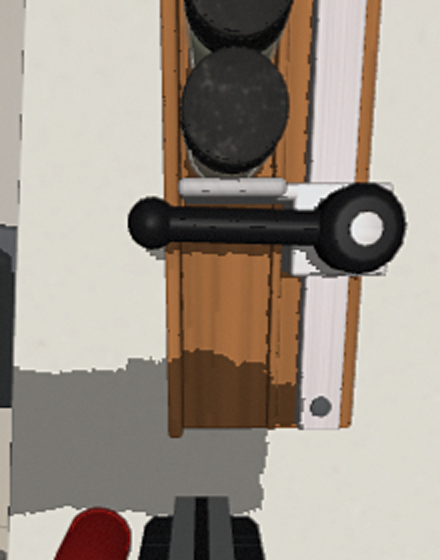

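The lever now points along rack -x, from knob (360,228) to ball (152,222), so the clamp is tight. The plate is still against the jar and the arm is clear of everything. I'm handing in.

```bash
python3 -c "
from bench import job
print(job.finish_job())"
```

```text
the job is handed in; nothing more can be done
None
```

I closed up the row of three jars with the end stop, turned the clamp knob to its hard stop, backed the arm clear and handed the job in at about 13 s; no verdict came back.

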